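# Pack the full tea tin under the keeper, send the empty one for refill

### The job

One of the two identical navy tea tins is full and the other nearly empty, and only their weight tells which: lift them in turn to find the heavier. Slide the full tin lengthwise under the sprung brass keeper arm of the wooden carrying board until it is home against the stop with the arm resting on it, and set the nearly empty tin flat inside the white refill tray. Keep both tins upright, handle them gently without dropping them, and leave everything else on the counter where it is.

Things in the scene. Friction and masses are not known exactly. Their poses are not given: they have to be found in the camera images.
- tin_a: First closed navy tea tin with brass trim, a rigid box 180 mm long (its x), 60 mm wide (its y), 56 mm tall, lying flat; grip it across the width. Origin: centre of its underside. Either tin may be the full one.
- tin_b: Second tea tin, the same as tin_a in looks, size, origin and axes. The tins weigh 0.3 to 0.85 kg and the full one is at least 0.25 kg heavier; the load sits at the middle of the length.
- holder: Wooden carrying board fixed to the counter, at the left or the right: base 10 mm thick, 100 mm wide (its y), from x = -130 to +110 mm of its origin, which lies on the centre line at the underside; no side walls. The tin goes in along +x (from the open, robot-side end to the stop), long side along x.
- holder_stop (a point): Middle of the stop's face at base height, x = +55 mm in the board's frame. The stop block is 60 mm wide and its top is 36 mm above the counter. Two brass cheeks behind it (up to 59 mm high) carry the arm's hinge, at x = +95 mm, 50 mm above the counter.
- holder_home (a point): Where the centre of the underside of the full tin comes when it is home: on the base (10 mm above the counter), on the centre line, x = -35 mm in the board's frame.
- keeper (a joint): Lift angle of the sprung brass keeper arm, rad: 0 down at rest, 0.9 at most, about 0.12 with a tin home. The spring presses about 2 N at the roller. A tin pushed along the board's +x with its underside on or just over the base meets the sloping lip and raises the arm by itself; the push takes under 8 N until the tin meets the stop.
- keeper_lip (a point): Underside of the front end of the arm's lip: at rest at x = -5 mm in the board's frame, 76 mm above the counter. The lip (50 mm wide, 30 degrees) slopes down to a roller at x = +27 mm, 58 mm above the counter. On a tin the lip tops out at 95 mm, so grip the tin at its middle or up to 30 mm behind it.
- refill_tray: White open tray fixed to the counter on the side opposite to the board, 220 mm long (its x), 140 mm wide (its y), rim 20 mm high, walls 5 mm, floor 5 mm thick. Origin: centre of its underside. The tin fits only lengthwise.
- amber_bottle: Bystander: amber glass bottle, 68 mm across, 170 mm tall; stands on the counter. Origin: centre of its underside. Not to be moved.
- oat_jar: Bystander: cork-coloured storage jar with steel cap, 84 mm across, 120 mm tall; stands on the counter. Origin: centre of its underside. Not to be moved.
- nut_jar: Bystander: terracotta-coloured jar with steel cap and paper label, 72 mm across, 100 mm tall; stands on the counter. Origin: centre of its underside. Not to be moved.
- salt_jar: Bystander: small white jar with steel cap, 48 mm across, 60 mm tall; stands on the counter. Origin: centre of its underside. Not to be moved.
- mug: Bystander: blue mug, 80 mm across, 90 mm tall; stands on the counter. Origin: centre of its underside. Not to be moved.
- bowl: Bystander: white bowl, 130 mm across, 55 mm tall; stands on the counter. Origin: centre of its underside. Not to be moved.
Mind the look-alikes: they are no part of the job. What is shaped like the tin_b but red or turquoise is not meant. Leave any green look-alike of the tin_a alone.

How it is judged:
At the end, for the whole second after the job is handed in: The heavier tin lies flat on the carrying board, lengthwise (within 0.17 rad), within 20 mm of the stop and 20 mm of the centre line, with the keeper arm resting on it (angle 0.06 to 0.25 rad); the lighter tin lies flat on the floor of the refill tray; both at rest and released (((x of tin_a in the frame of holder between -0.055 and -0.025 m and y of tin_a in the frame of holder between -0.02 and 0.02 m and z of tin_a in the frame of holder below 0.016 m and angle between the x axis of tin_a and the x axis of holder, either way round below 0.17 rad and angle between tin_a's own z axis and vertical below 0.1 rad and x of tin_b in the frame of refill_tray between -0.03 and 0.03 m and y of tin_b in the frame of refill_tray between -0.045 and 0.045 m and z of tin_b in the frame of refill_tray below 0.012 m and angle between tin_b's own z axis and vertical below 0.08 rad and contact force between tin_b and refill_tray between 1.5 and 5.2 N) or (x of tin_b in the frame of holder between -0.055 and -0.025 m and y of tin_b in the frame of holder between -0.02 and 0.02 m and z of tin_b in the frame of holder below 0.016 m and angle between the x axis of tin_b and the x axis of holder, either way round below 0.17 rad and angle between tin_b's own z axis and vertical below 0.1 rad and x of tin_a in the frame of refill_tray between -0.03 and 0.03 m and y of tin_a in the frame of refill_tray between -0.045 and 0.045 m and z of tin_a in the frame of refill_tray below 0.012 m and angle between tin_a's own z axis and vertical below 0.08 rad and contact force between tin_a and refill_tray between 1.5 and 5.2 N)) and value of joint keeper between 0.06 and 0.25 rad and linear speed of each of tin_a, tin_b below 0.02 m/s); the robot touches nothing.
It fails at once if a bystander is pushed away (40 mm) or tipped (distance of any of amber_bottle, oat_jar, nut_jar, salt_jar, mug, bowl from where it was at the start of the episode above 0.04 m or angle between any of amber_bottle, oat_jar, nut_jar, salt_jar, mug, bowl's own z axis and vertical above 0.5 rad).
It fails at once if a tin is tipped by more than about 35 degrees (angle between any of tin_a, tin_b's own z axis and vertical above 0.6 rad).
It fails at once if a tin is dropped (falls freely by about 20 mm or more) ((contact force between the fingers and tin_a below 0.1 N and linear speed of tin_a above 0.6 m/s) or (contact force between the fingers and tin_b below 0.1 N and linear speed of tin_b above 0.6 m/s)).
It fails at once if a tin is rammed onto the board or the tray (over 80 N) (contact force between any of tin_a, tin_b and holder above 80 N or contact force between any of tin_a, tin_b and refill_tray above 80 N).
It also fails if it takes over 69 s, if anything falls off the work surface, if the arm or the gripper's body presses on something with over 40 N, if the wrist force passes 120 N, or if a joint passes its speed limit or range.

### The arm

A 6-joint arm with a two-finger parallel gripper is mounted at the origin on the work surface. World frame = base frame: x ahead of the robot, y to its left, z up, the work surface at z = 0. Lengths are in m, angles in rad, forces in N, time in s.
With the tool pointing down it reaches from about 0.25 to 0.775 m from the base axis. Payload 4 kg.
Tool frame: the origin (TCP) lies midway between the tips of the shut fingers; the grasp point (between the pads) lies grip_point_offset behind it (grip_point_offset is the distance from the TCP to the grasp point, in m); z points along the fingers, y is the line along which they close (so a half turn about z gives the same grasp; the last joint's range is limited). The gripper opens to 94 mm and grips with 3 to 60 N. Pads are 16 mm wide; open, the fingers measure 119 mm over their backs; the gripper's body (75 mm by 177 mm) begins 78 mm behind the grasp point.
Start: joints at [1.058, 0.087, 1.371, -0, 1.684, -0.103], TCP at [0.219, 0.504, 0.206] pointing down, gripper open.
Joint ranges: [-3.1, 3.1], [-0.76, 2.03], [0.27, 2.55], [-1.08, 4.22], [0.17, 2.65], [-2.57, 2.57]. Speed limits (rad/s): [2.79, 2.79, 3.14, 3.14, 3.14, 3.14].

### API

Orientations are given as [roll, pitch, yaw] about the fixed x, y, z axes, in that order (R = Rz(yaw) Ry(pitch) Rx(roll)).
In Python, from bench import * gives the robot as it stands. The module is installed in compiled form; this text tells all that it offers.
- The arm moves only by the tool apply_moves, never from a script. Its argument "commands" is a list of rows, each a list of 7 numbers: the turn, a rotation vector about the world's x, y, z in rad, then the shift along the world's x, y, z in m, then the opening in per cent of the stroke, from 0 (shut) to 100 (fully open). In form: [[ax, ay, az, x, y, z, jaw], ...]. A call has exactly 5 rows; each row is the pose to reach, as a shift and turn from the pose commanded when the call began; what a row does not reach only later rows make up. A row lasts 1/10 s, in which the tool goes at most 50 mm and 8.59 degrees, less where a joint would pass 70% of its speed; a pose out of reach is approached as far as the arm can. A call with a gripper value outside its range is refused whole. The fingers move at their own pace and stop on an object; the grip force is fixed at half the most. Time passes only in rows, so rows that repeat a pose let the fingers close, or fill a call up. It gives the time, the measured TCP pose, the force, the opening and the grip force at its end, in the units of the state.
- get_obs(): the state, without advancing time (a new reading comes with each control period).
- snapshot(name): name is "scene" or "top" or "wrist"; returns a dict with "pixels" (420x560x3 uint8, red, green, blue), "vertical_fov" (degrees; the focal length in pixels is half the picture's height over the tangent of half this angle, whatever the lens; pixels are square), "cx", "cy" (the principal point, pixels), "k1" (the pictures are not rectified: a ray, as slopes to the right and down, at radius r is drawn at 1 + k1 r^2 times it, then the intrinsics apply), "rvec" (rotation vector, rad) and "tvec" (3), from world to camera coordinates, as OpenCV has them. Camera axes: x right, y down, z forward; pixel columns grow to the right and rows downward; lengths in m; the calibration is good to about 2 mm. A picture is of the moment at which its call begins. There is no depth.
- close_job(): hands the job in; it is judged then, once.
Trained networks look in the newest picture that a camera, given by its name, has taken for a name from the list of things; names that differ only in an ending like _2 or _b are one class to them, and where a whole thing is asked for, a point or a joint stands for the part that bears it (a point fixed in the world has none). Each returns a list of dicts, best first, with "score" (0 to 1); they miss things now and then, are a little off and sometimes report something else, mostly with a low value. They report only what shows in the picture. A call takes as long as a camera call. They do not tell look-alikes from the thing itself.
- masks_of(camera, query): "mask" (420x560 bool, what is visible of it) and "extent" ([left, top, right, bottom] in pixels, round what is visible of it).
- place_of(camera, query): "pixel" ([column, row] in pixels: a listed point, or the origin of a listed thing).
The state is a dict: "time": time; "joint_positions": joint angles; "qvel": joint speeds; "joint_torque": joint torques, N m; "tool_pos": TCP position; "ee_rot": TCP orientation; "wrist_force": force on the tool from outside, world axes, zero at the start; "wrist_torque": the same for the moment, N m; "width": finger opening in m; "finger_force": force on a finger pad.
Only numpy, scipy, OpenCV 4.12 (cv2) and the standard library are available. Lean on these libraries where they do the work, as an engineer would, in place of code of your own. Each camera call takes 0.05 s, during which the arm holds its last target. There are 200 camera calls.

## Working session

There is one attempt and no reset: what is moved stays moved. The work goes in short steps, Python scripts to look and compute and a tool call to move; the robot and the scene stay as the last step left them, time stands still between calls to the robot, and variables do not carry over. Pictures are saved under pics/ and viewed, at most 10 in all, crops included, and the job is handed in when it is done.

Besides the shell and the picture viewer there is one more tool, called after "Request:" by a JSON object that holds its "op" and its "data". apply_moves: Moves the arm, as the interface text tells. Its arguments: {"type":"object","properties":{"commands":{"type":"array"}},"required":["commands"]}

```bash
mkdir -p pics
cat > h.py <<'E'
from bench import *
import numpy as np, cv2
def snap(n,f=None):
    s=snapshot(n)
    if f: cv2.imwrite('pics/'+f,cv2.cvtColor(s['pixels'],cv2.COLOR_RGB2BGR))
    return s
def K(s):
    f=210/np.tan(np.radians(s['vertical_fov'])/2)
    return np.array([[f,0,s['cx']],[0,f,s['cy']],[0,0,1.]])
def ray(s,px):
    # k1 r^2 model on undistorted radius = OpenCV k1
    u=cv2.undistortPointsIter(np.array(px,float).reshape(-1,1,2),K(s),np.array([s['k1'],0,0,0.]),None,None,(3,100,1e-9)).reshape(-1,2)
    R=cv2.Rodrigues(np.array(s['rvec'],float))[0]; t=np.array(s['tvec'],float).ravel()
    d=np.c_[u,np.ones(len(u))]@R; c=-R.T@t
    return c,d
def onz(s,px,z):
    c,d=ray(s,px); return c+d*((z-c[2])/d[:,2])[:,None]
def proj(s,P):
    return cv2.projectPoints(np.array(P,float).reshape(-1,1,3),np.array(s['rvec'],float),np.array(s['tvec'],float),K(s),np.array([s['k1'],0,0,0.]))[0].reshape(-1,2)
E
python3 - <<'E'
from h import *
o=get_obs(); print({k:np.round(v,3) for k,v in o.items()})
for n in('scene','top'):
    s=snap(n,n+'0.png'); print(n,s['vertical_fov'],s['k1'],np.round(s['rvec'],3),np.round(s['tvec'],3))
    for q in('tin_a','holder','refill_tray','amber_bottle','oat_jar','nut_jar','salt_jar','mug','bowl','holder_stop','holder_home','keeper_lip'):
        z={'holder_stop':.01,'holder_home':.01,'keeper_lip':.076}.get(q,0)
        print(q,[(round(r['score'],2),np.round(r['pixel']).tolist(),np.round(onz(s,r['pixel'],z)[0,:2],3).tolist()) for r in place_of(n,q)[:5]])
print(get_obs()['time'])
E
```

```text
{'time': np.float64(0.0), 'joint_positions': array([ 1.058,  0.088,  1.372, -0.   ,  1.684, -0.103]), 'qvel': array([-0.001,  0.   ,  0.003, -0.   , -0.002,  0.   ]), 'joint_torque': array([ 0.0000e+00, -3.4018e+01, -3.0243e+01,  7.2000e-02,  3.3000e-02,
       -0.0000e+00]), 'tool_pos': array([0.219, 0.504, 0.204]), 'ee_rot': array([-3.139, -0.   ,  2.732]), 'wrist_force': array([ 0.139, -0.867, -0.048]), 'wrist_torque': array([ 0.034,  0.007, -0.01 ]), 'finger_force': np.float64(0.0), 'width': np.float64(0.094)}
scene 49.43352818404547 -0.06445864362517635 [ 1.834  1.743 -0.696] [-0.013 -0.32   1.817]
tin_a [(0.94, [399.0, 174.0], [0.279, 0.404]), (0.74, [120.0, 222.0], [0.451, -0.564]), (0.66, [239.0, 187.0], [0.312, -0.169]), (0.66, [184.0, 168.0], [0.197, -0.379]), (0.58, [260.0, 235.0], [0.535, -0.097])]
holder [(0.69, [385.0, 240.0], [0.578, 0.295])]
refill_tray [(0.62, [183.0, 240.0], [0.54, -0.344])]
amber_bottle []
oat_jar [(0.76, [288.0, 290.0], [0.746, -0.018])]
nut_jar [(0.72, [239.0, 295.0], [0.755, -0.159])]
salt_jar [(0.9, [327.0, 284.0], [0.73, 0.096]), (0.74, [384.0
[... 471 characters left out ...]
0], [0.203, -0.388]), (0.7, [309.0, 195.0], [0.534, -0.091]), (0.58, [160.0, 268.0], [0.266, 0.414])]
holder [(0.75, [200.0, 183.0], [0.568, 0.293])]
refill_tray [(0.69, [378.0, 192.0], [0.553, -0.332])]
amber_bottle [(0.73, [227.0, 135.0], [0.749, 0.207]), (0.22, [198.0, 168.0], [0.625, 0.307])]
oat_jar [(0.98, [287.0, 138.0], [0.745, -0.01]), (0.52, [444.0, 229.0], [0.426, -0.566])]
nut_jar []
salt_jar [(0.73, [262.0, 142.0], [0.727, 0.08])]
mug [(0.61, [443.0, 228.0], [0.431, -0.561])]
bowl [(0.72, [119.0, 210.0], [0.465, 0.577])]
holder_stop [(0.89, [198.0, 168.0], [0.62, 0.305])]
holder_home [(0.75, [198.0, 195.0], [0.524, 0.296])]
keeper_lip [(0.57, [198.0, 179.0], [0.562, 0.285])]
1.3
```

View pictures.

View pics/top0.png

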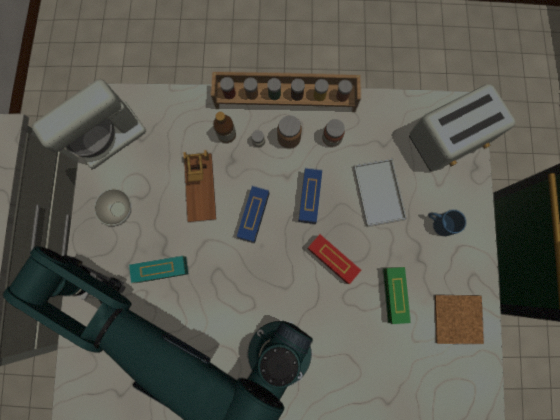

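View pics/scene0.png

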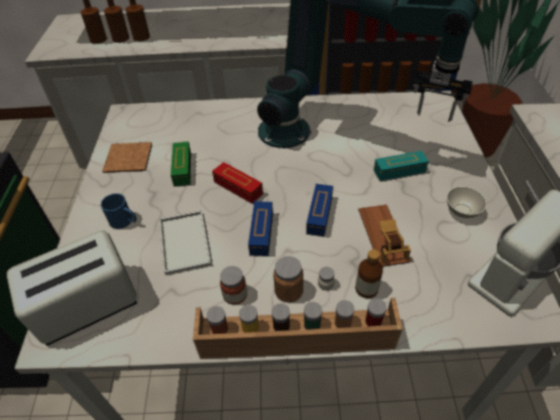

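Top: navy tins at (253,214) and (310,195), board at (200,187) with brass arm at the far end, tray at (378,192); red, green and turquoise are decoys. Now fit the outlines.

```bash
cat > fit.py <<'E'
from h import *
from scipy.optimize import minimize
def box(p,L,W,H,x0=None):
    x,y,a=p; x0=-L/2 if x0 is None else x0
    c,s=np.cos(a),np.sin(a)
    return np.array([[x+c*u-s*v,y+s*u+c*v,z] for u in(x0,x0+L) for v in(-W/2,W/2) for z in(0,H)])
def hull(s,P,S=4):
    m=np.zeros((420*S,560*S),np.uint8)
    cv2.fillConvexPoly(m,cv2.convexHull(((proj(s,P)+.5)*S).astype(np.int32)),1); return cv2.resize(m.astype(np.float32),(560,420),interpolation=cv2.INTER_AREA)
def fit(obs,p0,L,W,H,x0=None):
    def cost(q):
        p=np.array(p0)+q*np.array([.01,.01,.05]); c=0
        for s,m in obs:
            h=hull(s,box(p,L,W,H,x0)); c+=1-np.minimum(h,m).sum()/np.maximum(h,m).sum()
        return c
    r=minimize(cost,np.zeros(3),method='Nelder-Mead',options=dict(initial_simplex=np.array([[0,0,0],[1.5,0,0],[0,1.5,0],[0,0,2.]]),xatol=.02,fatol=1e-4,maxiter=120))
    return np.array(p0)+r.x*np.array([.01,.01,.05]),r.fun/len(obs)
E
cat > f1.py <<'E'
from fit import *
S={n:snap(n) for n in('scene','top')}
M={(n,q):masks_of(n,q) for n in S for q in('tin_a','holder','refill_tray')}
def pick(n,q,P):
    u=proj(S[n],[P])[0]; best=None
    for r in M[n,q]:
        ys,xs=np.nonzero(r['mask']); d=np.hypot(xs.mean()-u[0],ys.mean()-u[1])
        if d<15 and (best is None or d<best[0]): best=(d,r['mask'].astype(np.float32))
    return None if best is None else (S[n],best[1])
for nm,q,p0,dim in(('L','tin_a',[.462,.108,-.2],(.18,.06,.056)),('R','tin_a',[.532,-.09,-.1],(.18,.06,.056)),('tray','refill_tray',[.55,-.335,.1],(.22,.14,.02))):
    ob=[(n,pick(n,q,p0[:2]+[.03])) for n in S]; ob=[(n,o) for n,o in ob if o is not None]
    for sub in ([o for o in ob],*[[o] for o in ob]):
        print(nm,[n for n,_ in sub],*[np.round(v,3) for v in fit([o for _,o in sub],p0,*dim)])
for n in S:
  # board base by colour: reddish-brown
  im=S[n]['pixels']; hsv=cv2.cvtColor(im,cv2.COLOR_RGB2HSV)
  for r in M[n,'holder'][:1]:
    m=r['mask']; ys,xs=np.nonzero(m); print(n,r['score'],r['extent'],np.round(cv2.boxPoints(cv2.minAreaRect(np.c_[xs,ys].astype(np.float32)))).tolist())
  c,_=fit([(S[n],M[n,'holder'][0]['mask'].astype(np.float32))],[.565,.294,.05],.24,.10,.01,-.13); print('board',n,np.round(c,3),_)
print(get_obs()['time'])
E
python3 f1.py
```

```text
L ['scene', 'top'] [ 0.458  0.1   -0.252] 0.056
L ['scene'] [ 0.46   0.1   -0.252] 0.054
L ['top'] [ 0.458  0.1   -0.255] 0.052
R ['scene', 'top'] [ 0.526 -0.092 -0.101] 0.05
R ['scene'] [ 0.529 -0.092 -0.1  ] 0.04
R ['top'] [ 0.524 -0.092 -0.099] 0.044
tray ['scene', 'top'] [ 0.552 -0.336  0.206] 0.049
tray ['scene'] [ 0.554 -0.338  0.207] 0.038
tray ['top'] [ 0.55  -0.335  0.219] 0.032
scene 0.66 [358.6, 205.0, 410.3, 268.1] [[355.0, 211.0], [386.0, 197.0], [414.0, 259.0], [384.0, 273.0]]
board scene [0.567 0.297 0.154] 0.07909852266311646
top 0.93 [186.1, 151.5, 216.1, 221.4] [[182.0, 152.0], [211.0, 150.0], [216.0, 219.0], [187.0, 221.0]]
board top [0.567 0.297 0.126] 0.03547126054763794
1.7
```

Request:
{"op": "apply_moves", "data": {"commands": [[0, 0, 0.03, 0.024, -0.0404, 0, 100], [0, 0, 0.06, 0.048, -0.0808, 0, 100], [0, 0, 0.09, 0.072, -0.1212, 0, 100], [0, 0, 0.12, 0.096, -0.1616, 0, 100], [0, 0, 0.157, 0.12, -0.202, 0, 100]]}}

```text
time: 2.2
tool_pos: [0.3398, 0.3009, 0.2057]
ee_rot: [3.141, 0.001, 2.891]
wrist_force: [1.3, -0.7, 0.2]
width: 0.0942
finger_force: 0.0
```

Request:
{"op": "apply_moves", "data": {"commands": [[0, 0, 0, 0.024, -0.0404, 0, 100], [0, 0, 0, 0.048, -0.0808, 0, 100], [0, 0, 0, 0.072, -0.1212, 0, 100], [0, 0, 0, 0.096, -0.1616, 0, 100], [0, 0, 0, 0.12, -0.202, 0, 100]]}}

```text
time: 2.7
tool_pos: [0.4598, 0.0987, 0.2058]
ee_rot: [3.141, 0.001, 2.889]
wrist_force: [0.9, 0.0, -0.0]
width: 0.0937
finger_force: 0.0
```

```bash
cat > f2.py <<'E'
from fit import *
import bench
print([k for k in dir(bench) if 'grip' in k.lower()])
try: print(grip_point_offset)
except Exception as e: print(e)
s=snap('wrist','w1.png'); o=get_obs()
print(o['time'],np.round(o['tool_pos'],4),np.round(o['ee_rot'],3),np.round(o['wrist_force'],2),np.round(o['qvel'],2))
for r in masks_of('wrist','tin_a')[:3]:
    print(r['score'],r['extent']); m=r['mask'].astype(np.float32)
    print(fit([(s,m)],[.459,.1,-.252],.18,.06,.056))
E
python3 f2.py
```

```text
['grip_point_offset']
0.0188
2.75 [0.463  0.0924 0.2053] [-3.137  0.004  2.881] [ 3.03 -2.93 -0.11] [ 0.09 -0.02  0.04  0.06  0.04  0.17]
0.85 [252.9, 98.2, 314.8, 284.2]
(array([ 0.45561264,  0.10077398, -0.25371803]), np.float64(0.01787400245666504))
0.63 [0.0, 87.5, 95.0, 189.5]
(array([ 0.459,  0.1  , -0.252]), np.float64(1.0))
0.55 [73.1, 205.3, 178.5, 373.9]
(array([ 0.459,  0.1  , -0.252]), np.float64(1.0))
```

View pics/w1.png

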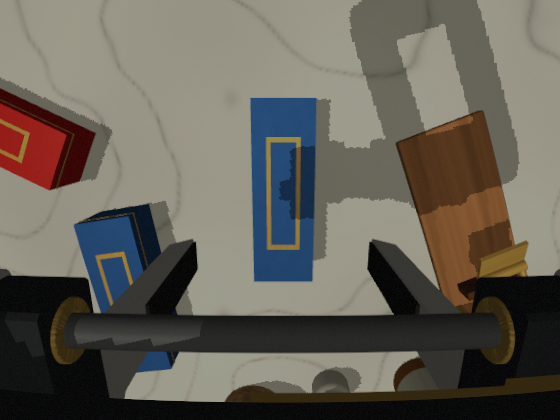

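Tin L is centred between the fingers (columns 253–315, rows 98–284), aligned with the jaw; descend and grip.

Request:
{"op": "apply_moves", "data": {"commands": [[0, 0, 0, -0.002, 0, -0.045, 100], [0, 0, 0, -0.002, 0, -0.09, 100], [0, 0, 0, -0.002, 0, -0.135, 100], [0, 0, 0, -0.002, 0, -0.17, 100], [0, 0, 0, -0.002, 0, -0.188, 100]]}}

```text
time: 3.3
tool_pos: [0.454, 0.1012, 0.0138]
ee_rot: [-3.14, -0.006, 2.89]
wrist_force: [0.3, -0.5, -0.8]
width: 0.0939
finger_force: 0.0
```

Request:
{"op": "apply_moves", "data": {"commands": [[0, 0, 0, 0, 0, 0, 100], [0, 0, 0, 0, 0, 0, 40], [0, 0, 0, 0, 0, 0, 40], [0, 0, 0, 0, 0, 0, 40], [0, 0, 0, 0, 0, 0, 40]]}}

```text
time: 3.8
tool_pos: [0.4581, 0.1006, 0.0189]
ee_rot: [3.141, 0.003, 2.889]
wrist_force: [0.5, -0.5, -0.8]
width: 0.0654
finger_force: 0.0
```

Request:
{"op": "apply_moves", "data": {"commands": [[0, 0, 0, 0, 0, 0, 35], [0, 0, 0, 0, 0, 0, 35], [0, 0, 0, 0, 0, 0, 35], [0, 0, 0, 0, 0, 0, 35], [0, 0, 0, 0, 0, 0, 35]]}}

```text
time: 4.3
tool_pos: [0.4578, 0.1003, 0.0185]
ee_rot: [3.141, 0.002, 2.889]
wrist_force: [-1.5, -2.0, 6.0]
width: 0.0597
finger_force: 30.0
```

Request:
{"op": "apply_moves", "data": {"commands": [[0, 0, 0, 0, 0, 0.008, 35], [0, 0, 0, 0, 0, 0.02, 35], [0, 0, 0, 0, 0, 0.035, 35], [0, 0, 0, 0, 0, 0.05, 35], [0, 0, 0, 0, 0, 0.055, 35]]}}

```text
time: 4.8
tool_pos: [0.458, 0.1007, 0.0743]
ee_rot: [3.14, 0.002, 2.889]
wrist_force: [-0.8, 0.2, -2.8]
width: 0.0597
finger_force: 30.0
```

Request:
{"op": "apply_moves", "data": {"commands": [[0, 0, 0, 0, 0, 0, 35], [0, 0, 0, 0, 0, 0, 35], [0, 0, 0, 0, 0, 0, 35], [0, 0, 0, 0, 0, 0, 35], [0, 0, 0, 0, 0, 0, 35]]}}

```text
time: 5.3
tool_pos: [0.4568, 0.1004, 0.0719]
ee_rot: [-3.141, -0.001, 2.889]
wrist_force: [0.0, 0.5, -3.0]
width: 0.0598
finger_force: 30.0
```

```bash
python3 -c "
from h import *
for i in range(3):
    o=get_obs();print(o['time'],np.round(o['tool_pos'],4),np.round(o['wrist_force'],2),np.round(o['wrist_torque'],2),np.round(o['joint_torque'],2));snapshot('top')
"
```

```text
5.3 [0.4568 0.1004 0.0719] [ 0.05  0.53 -3.04] [0.02 0.04 0.04] [ 0.000e+00 -2.882e+01 -3.006e+01  1.000e-02  9.000e-02 -0.000e+00]
5.35 [0.4569 0.1004 0.072 ] [-0.65 -0.66 -4.04] [-0.06 -0.    0.01] [ 0.000e+00 -2.880e+01 -3.005e+01  1.000e-02  9.000e-02 -0.000e+00]
5.4 [0.457  0.1005 0.0722] [ 1.36 -0.29 -3.39] [-0.   -0.02  0.02] [ 0.000e+00 -2.879e+01 -3.006e+01  1.000e-02  9.000e-02  0.000e+00]
```

L weighs about 3.4 N, so it is the light tin. Carry it to the tray.

Request:
{"op": "apply_moves", "data": {"commands": [[0, 0, 0, 0, 0, 0.045, 35], [0, 0, 0.04, 0.005, -0.02, 0.085, 35], [0, 0, 0.09, 0.014, -0.063, 0.1, 35], [0, 0, 0.14, 0.024, -0.108, 0.1, 35], [0, 0, 0.19, 0.033, -0.153, 0.1, 35]]}}

```text
time: 5.95
tool_pos: [0.491, -0.054, 0.1739]
ee_rot: [-3.141, 0.003, 3.082]
wrist_force: [0.3, 0.3, -3.0]
width: 0.06
finger_force: 30.0
```

Request:
{"op": "apply_moves", "data": {"commands": [[0, 0, 0.05, 0.01, -0.047, 0, 35], [0, 0, 0.1, 0.02, -0.094, 0, 35], [0, 0, 0.15, 0.03, -0.14, 0, 35], [0, 0, 0.2, 0.04, -0.185, 0, 35], [0, 0, 0.25, 0.05, -0.225, 0, 35]]}}

```text
time: 6.45
tool_pos: [0.5401, -0.28, 0.1721]
ee_rot: [3.141, -0.0, -2.953]
wrist_force: [0.1, -0.4, -3.9]
width: 0.0598
finger_force: 30.0
```

Request:
{"op": "apply_moves", "data": {"commands": [[0, 0, 0.02, 0.008, -0.04, 0, 35], [0, 0, 0.02, 0.012, -0.058, -0.02, 35], [0, 0, 0.02, 0.012, -0.058, -0.06, 35], [0, 0, 0.02, 0.012, -0.058, -0.08, 35], [0, 0, 0.02, 0.012, -0.058, -0.1, 35]]}}

```text
time: 6.95
tool_pos: [0.5513, -0.3354, 0.0698]
ee_rot: [3.139, -0.002, -2.935]
wrist_force: [0.2, 0.4, -3.4]
width: 0.0598
finger_force: 30.0
```

```bash
python3 -c "
from h import *
snap('scene');s=snap('scene','s2.png');o=get_obs();print(o['time'],np.round(o['tool_pos'],4),np.round(o['ee_rot'],3),np.round(o['wrist_force'],2))
"
```

```text
7.05 [ 0.5497 -0.3339  0.0675] [ 3.135 -0.006 -2.935] [-0.34  0.89 -3.99]
```

View pics/s2.png

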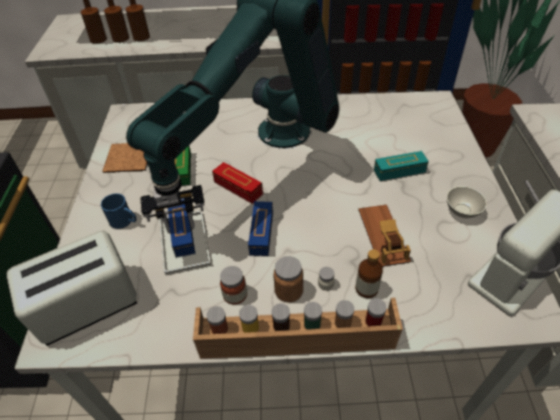

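The tin (180,230) hangs lengthwise over the tray (187,242). Lower and release.

Request:
{"op": "apply_moves", "data": {"commands": [[0, 0, 0, 0, 0, -0.02, 35], [0, 0, 0, 0, 0, -0.035, 35], [0, 0, 0, 0, 0, -0.042, 35], [0, 0, 0, 0, 0, -0.045, 35], [0, 0, 0, 0, 0, -0.047, 35]]}}

```text
time: 7.55
tool_pos: [0.5524, -0.3357, 0.0259]
ee_rot: [-3.141, 0.0, -2.934]
wrist_force: [0.8, -0.8, -3.6]
width: 0.0603
finger_force: 30.0
```

Request:
{"op": "apply_moves", "data": {"commands": [[0, 0, 0, 0, 0, -0.001, 35], [0, 0, 0, 0, 0, -0.002, 35], [0, 0, 0, 0, 0, -0.003, 35], [0, 0, 0, 0, 0, -0.003, 35], [0, 0, 0, 0, 0, -0.003, 35]]}}

```text
time: 8.05
tool_pos: [0.5526, -0.3359, 0.0236]
ee_rot: [-3.141, 0.001, -2.934]
wrist_force: [-1.4, 0.3, -0.8]
width: 0.0598
finger_force: 30.0
```

Request:
{"op": "apply_moves", "data": {"commands": [[0, 0, 0, 0, 0, 0, 80], [0, 0, 0, 0, 0, 0, 80], [0, 0, 0, 0, 0, 0, 80], [0, 0, 0, 0, 0, 0, 80], [0, 0, 0, 0, 0, 0.01, 80]]}}

```text
time: 8.55
tool_pos: [0.5511, -0.3347, 0.031]
ee_rot: [3.139, -0.002, -2.934]
wrist_force: [-0.1, 0.6, -0.2]
width: 0.0752
finger_force: 0.0
```

Request:
{"op": "apply_moves", "data": {"commands": [[0, 0, 0, 0, 0, 0.045, 80], [0, 0, 0, 0, 0, 0.09, 80], [0, 0, 0, 0, 0, 0.135, 100], [0, 0, -0.05, -0.004, 0.03, 0.165, 100], [0, 0, -0.11, -0.009, 0.075, 0.172, 100]]}}

```text
time: 9.05
tool_pos: [0.5448, -0.2628, 0.2109]
ee_rot: [-3.135, 0.008, -3.05]
wrist_force: [0.0, -0.6, 0.5]
width: 0.0932
finger_force: 0.0
```

Request:
{"op": "apply_moves", "data": {"commands": [[0, 0, -0.05, -0.005, 0.045, 0, 100], [0, 0, -0.1, -0.01, 0.09, 0, 100], [0, 0, -0.15, -0.014, 0.135, 0, 100], [0, 0, -0.2, -0.017, 0.169, 0, 100], [0, 0, -0.2, -0.017, 0.169, 0, 100]]}}

```text
time: 9.55
tool_pos: [0.5259, -0.0876, 0.2061]
ee_rot: [3.14, 0.002, 3.044]
wrist_force: [0.3, -0.1, -0.2]
width: 0.0941
finger_force: 0.0
```

```bash
cat > f3.py <<'E'
from fit import *
for i in range(4): snapshot('top')
s=snap('wrist','w3.png'); o=get_obs()
print(o['time'],np.round(o['tool_pos'],4),np.round(o['ee_rot'],3),np.round(o['wrist_force'],2),np.round(o['qvel'],2))
for r in masks_of('wrist','tin_a')[:3]:
    m=r['mask'].astype(np.float32); print(r['score'],r['extent'],fit([(s,m)],[.526,-.092,-.1],.18,.06,.056))
snap('top')
for r in masks_of('top','tin_a'):
    f=fit([(s,r['mask'].astype(np.float32))],[.552,-.336,.21],.18,.06,.056)
    if f[1]<.5: print('tray tin',f)
E
python3 f3.py
```

```text
9.8 [ 0.5263 -0.0927  0.2047] [-3.141  0.     3.038] [ 0.05  0.15 -0.25] [-0.01  0.01  0.    0.   -0.    0.  ]
0.79 [249.8, 99.8, 317.6, 285.8] (array([ 0.52471222, -0.09195223, -0.09884057]), np.float64(0.017997145652770996))
0.77 [0.9, 151.6, 128.0, 316.4] (array([ 0.526, -0.092, -0.1  ]), np.float64(1.0))
0.68 [138.9, 0.0, 271.0, 62.4] (array([ 0.526, -0.092, -0.1  ]), np.float64(1.0))
```

View pics/w3.png

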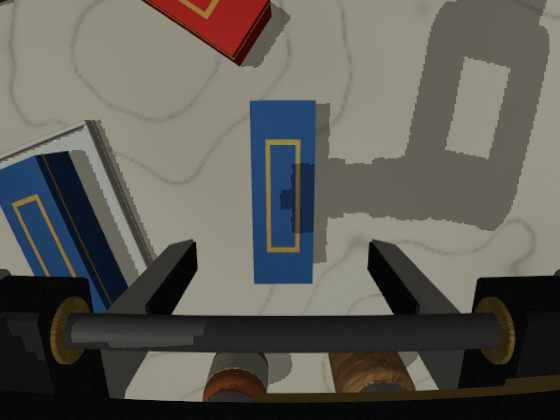

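R sits centred between the fingers (columns 250–318) and the light tin is in the tray at left. Grip R and lift.

Request:
{"op": "apply_moves", "data": {"commands": [[0, 0, 0, -0.005, 0, -0.045, 100], [0, 0, 0, -0.005, 0, -0.09, 100], [0, 0, 0, -0.005, 0, -0.135, 90], [0, 0, 0, -0.005, 0, -0.17, 80], [0, 0, 0, -0.005, 0, -0.186, 75]]}}

```text
time: 10.45
tool_pos: [0.5181, -0.0914, 0.0139]
ee_rot: [3.14, -0.007, 3.038]
wrist_force: [-0.5, 0.4, 0.4]
width: 0.0732
finger_force: 0.0
```

Request:
{"op": "apply_moves", "data": {"commands": [[0, 0, 0, 0, 0, 0, 70], [0, 0, 0, 0, 0, 0, 35], [0, 0, 0, 0, 0, 0, 35], [0, 0, 0, 0, 0, 0, 35], [0, 0, 0, 0, 0, 0, 35]]}}

```text
time: 10.95
tool_pos: [0.5215, -0.0919, 0.0191]
ee_rot: [-3.141, 0.001, 3.039]
wrist_force: [1.1, -0.8, -4.8]
width: 0.0597
finger_force: 30.0
```

Request:
{"op": "apply_moves", "data": {"commands": [[0, 0, 0, 0, 0, 0, 35], [0, 0, 0, 0, 0, 0, 35], [0, 0, 0, 0, 0, 0.005, 35], [0, 0, 0, 0, 0, 0.015, 35], [0, 0, 0, 0, 0, 0.025, 35]]}}

```text
time: 11.45
tool_pos: [0.5205, -0.0911, 0.0436]
ee_rot: [3.141, -0.002, 3.039]
wrist_force: [0.2, -0.9, -7.0]
width: 0.0598
finger_force: 30.0
```

Request:
{"op": "apply_moves", "data": {"commands": [[0, 0, 0, 0, 0, 0.015, 35], [0, 0, 0, 0, 0, 0.03, 35], [0, 0, 0, 0, 0, 0.03, 35], [0, 0, 0, 0, 0, 0.03, 35], [0, 0, 0, 0, 0, 0.03, 35]]}}

```text
time: 11.95
tool_pos: [0.5204, -0.0913, 0.0726]
ee_rot: [3.141, -0.002, 3.039]
wrist_force: [-0.8, 1.5, -7.4]
width: 0.0598
finger_force: 30.0
```

```bash
python3 -c "
from h import *
for i in range(3):
    o=get_obs();print(o['time'],np.round(o['tool_pos'],4),np.round(o['ee_rot'],3),np.round(o['wrist_force'],2),np.round(o['wrist_torque'],2));snapshot('top')
"
```

```text
11.95 [ 0.5204 -0.0913  0.0726] [ 3.141e+00 -2.000e-03  3.039e+00] [-0.79  1.46 -7.4 ] [0.07 0.04 0.  ]
12.0 [ 0.5203 -0.0912  0.0723] [ 3.141e+00 -2.000e-03  3.039e+00] [-0.69  0.95 -7.77] [ 0.02 -0.   -0.02]
12.05 [ 0.5203 -0.0913  0.0723] [ 3.141e+00 -2.000e-03  3.039e+00] [ 0.4   0.33 -7.29] [ 0.09  0.09 -0.04]
```

R weighs about 7.4 N: the full tin. Carry it high toward the board and look at the board from beside it.

Request:
{"op": "apply_moves", "data": {"commands": [[0, 0, 0, 0, 0, 0.045, 35], [0, 0, 0.03, -0.01, 0.02, 0.085, 35], [0, 0, 0.07, -0.024, 0.06, 0.105, 35], [0, 0, 0.11, -0.038, 0.1, 0.12, 35], [0, 0, 0.15, -0.052, 0.14, 0.127, 35]]}}

```text
time: 12.6
tool_pos: [0.4692, 0.0496, 0.2023]
ee_rot: [3.141, 0.003, -3.094]
wrist_force: [1.9, 0.2, -7.6]
width: 0.0597
finger_force: 30.0
```

Request:
{"op": "apply_moves", "data": {"commands": [[0, 0, 0.04, -0.01, 0.04, 0, 35], [0, 0, 0.09, -0.018, 0.081, 0, 35], [0, 0, 0.09, -0.018, 0.081, 0, 35], [0, 0, 0.09, -0.018, 0.081, 0, 35], [0, 0, 0.09, -0.018, 0.081, 0, 35]]}}

```text
time: 13.1
tool_pos: [0.4511, 0.1289, 0.2001]
ee_rot: [-3.141, -0.001, -3.005]
wrist_force: [0.4, -0.3, -7.0]
width: 0.0595
finger_force: 30.0
```

```bash
cat > f4.py <<'E'
from fit import *
s=snap('wrist','w4.png'); o=get_obs()
print(o['time'],np.round(o['tool_pos'],4),np.round(o['ee_rot'],3),np.round(o['wrist_force'],2))
for q,z in(('holder',0),('holder_home',.01),('holder_stop',.01),('keeper_lip',.076)):
    print(q,[(round(r['score'],2),np.round(r['pixel']).tolist(),np.round(onz(s,r['pixel'],z)[0,:2],4).tolist()) for r in place_of('wrist',q)[:2]])
for r in masks_of('wrist','holder')[:1]:
    m=r['mask'].astype(np.float32); print(r['score'],r['extent'])
    np.save('bm.npy',r['mask'])
import pickle; pickle.dump(s,open('w4.pkl','wb'))
E
python3 f4.py
```

```text
13.15 [0.4512 0.1286 0.2001] [-3.141e+00 -1.000e-03 -3.006e+00] [ 0.28 -0.16 -6.41]
holder [(0.73, [405.0, 302.0], [0.5675, 0.2956])]
holder_home [(0.79, [411.0, 276.0], [0.5281, 0.2894])]
holder_stop []
keeper_lip []
0.81 [359.8, 195.1, 466.7, 391.2]
```

View pics/w4.png

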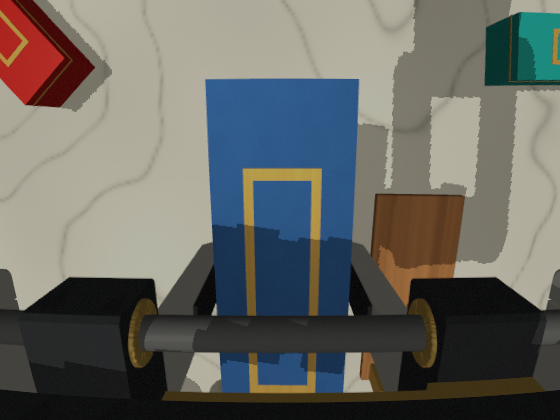

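The board's near end shows at (375,194)–(464,195), with its side edges running down to about (372,255) and (453,275).

```bash
cat > f5.py <<'E'
from h import *; import pickle
s=pickle.load(open('w4.pkl','rb')); g=cv2.cvtColor(s['pixels'],cv2.COLOR_RGB2LAB)[...,1].astype(np.float32)
# subpixel edges on redness profile
def edge(r,c0,c1,row=True):
    v=g[r,c0:c1] if row else g[c0:c1,r]; v=cv2.GaussianBlur(v.reshape(1,-1),(5,1),0).ravel()
    return c0+np.argmax(abs(np.diff(v)))+.5
L=[(edge(r,366,384),r) for r in range(200,250,6)]; R=[(edge(r,445,475),r) for r in range(200,270,6)]
E=[(c,edge(c,186,205,False)) for c in range(382,458,8)]
for n,p in(('L',L),('R',R),('E',E)):
    P=onz(s,p,.01)[:,:2]; vx,vy,x,y=cv2.fitLine(P.astype(np.float32),cv2.DIST_HUBER,0,.001,.001).ravel()
    print(n,'ang',round(float(np.arctan2(vy,vx)),4),'pt',round(float(x),4),round(float(y),4),'res',np.abs((P-[x,y])@[-vy,vx]).max().round(4))
E
python3 f5.py
```

```text
L ang 0.1296 pt 0.4735 0.2331 res 0.0005
R ang 0.1286 pt 0.4723 0.3334 res 0.0007
E ang -1.4467 pt 0.4333 0.2756 res 0.0008
```

Request:
{"op": "apply_moves", "data": {"commands": [[0, 0, -0.008, -0.004, 0.045, 0, 35], [0, 0, -0.008, -0.007, 0.09, 0, 35], [0, 0, -0.008, -0.01, 0.13, 0, 35], [0, 0, -0.008, -0.01, 0.15, -0.02, 35], [0, 0, -0.008, -0.01, 0.15, -0.06, 35]]}}

```text
time: 13.9
tool_pos: [0.4439, 0.2837, 0.1442]
ee_rot: [3.136, 0.01, -3.009]
wrist_force: [1.6, 0.2, -7.3]
width: 0.0602
finger_force: 30.0
```

Request:
{"op": "apply_moves", "data": {"commands": [[0, 0, 0, 0, 0, -0.04, 35], [0, 0, 0, 0, 0, -0.07, 35], [0, 0, 0, 0, 0, -0.09, 35], [0, 0, 0, 0, 0, -0.1, 35], [0, 0, 0, 0, 0, -0.1, 35]]}}

```text
time: 14.4
tool_pos: [0.4403, 0.2787, 0.0389]
ee_rot: [-3.141, -0.003, -3.013]
wrist_force: [-0.6, 1.2, -7.9]
width: 0.0596
finger_force: 30.0
```

Request:
{"op": "apply_moves", "data": {"commands": [[0, 0, 0, 0, 0, -0.003, 35], [0, 0, 0, 0, 0, -0.006, 35], [0, 0, 0, 0, 0, -0.008, 35], [0, 0, 0, 0, 0, -0.008, 35], [0, 0, 0, 0, 0, -0.008, 35]]}}

```text
time: 14.9
tool_pos: [0.4413, 0.2796, 0.0329]
ee_rot: [3.141, 0.001, -3.012]
wrist_force: [-0.5, -0.8, -7.3]
width: 0.0599
finger_force: 30.0
```

```bash
python3 -c "
from fit import *
s=snap('scene','s5.png');o=get_obs();print(o['time'],np.round(o['tool_pos'],4),np.round(o['ee_rot'],3),np.round(o['wrist_force'],2))
im=cv2.imread('pics/s5.png')[170:290,320:460];cv2.imwrite('pics/s5c.png',cv2.resize(im,None,fx=5,fy=5,interpolation=cv2.INTER_CUBIC))
"
```

```text
14.95 [0.4413 0.2796 0.0329] [ 3.141e+00  1.000e-03 -3.012e+00] [-0.48  1.14 -7.57]
```

View pics/s5c.png

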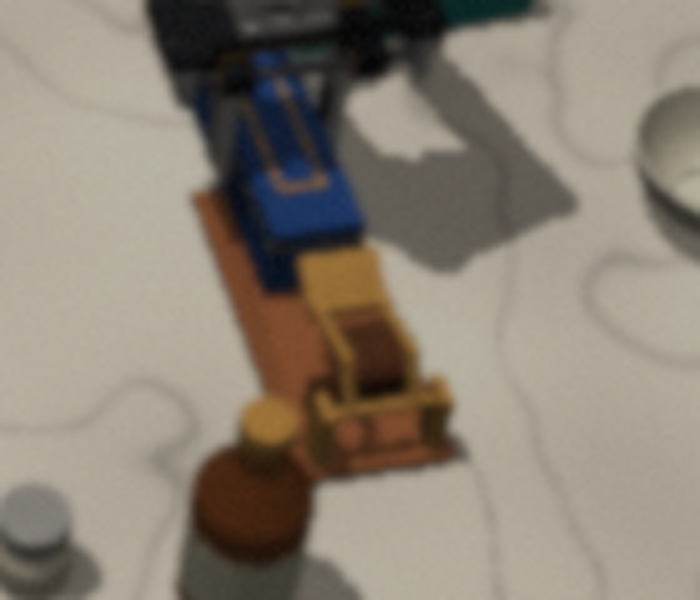

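Tin front (315,290 in the crop) lies squarely before the lip, on the centre line. Lower to just over the base and push along +x.

Request:
{"op": "apply_moves", "data": {"commands": [[0, 0, 0, 0, 0, -0.0025, 35], [0, 0, 0, 0.0079, 0.001, -0.0025, 35], [0, 0, 0, 0.0198, 0.0026, -0.0025, 35], [0, 0, 0, 0.0298, 0.0038, -0.0025, 35], [0, 0, 0, 0.0397, 0.0051, -0.0025, 35]]}}

```text
time: 15.45
tool_pos: [0.4822, 0.2847, 0.03]
ee_rot: [3.141, 0.0, -3.013]
wrist_force: [-2.3, 0.2, -8.7]
width: 0.0602
finger_force: 30.0
```

Request:
{"op": "apply_moves", "data": {"commands": [[0, 0, 0, 0.0069, 0.0009, 0, 35], [0, 0, 0, 0.0139, 0.0018, 0, 35], [0, 0, 0, 0.0198, 0.0026, 0, 35], [0, 0, 0, 0.0248, 0.0032, 0, 35], [0, 0, 0, 0.0278, 0.0036, 0, 35]]}}

```text
time: 15.95
tool_pos: [0.5087, 0.288, 0.0294]
ee_rot: [-3.141, -0.001, -3.012]
wrist_force: [-1.8, 0.1, -7.6]
width: 0.0598
finger_force: 30.0
```

Request:
{"op": "apply_moves", "data": {"commands": [[0, 0, 0, 0.003, 0.0004, 0, 35], [0, 0, 0, 0.005, 0.0006, 0, 35], [0, 0, 0, 0.007, 0.0009, 0, 35], [0, 0, 0, 0.009, 0.0012, 0, 35], [0, 0, 0, 0.011, 0.0014, 0, 35]]}}

```text
time: 16.45
tool_pos: [0.5197, 0.2895, 0.0298]
ee_rot: [3.142, -0.0, -3.012]
wrist_force: [-1.0, -0.6, -9.2]
width: 0.0598
finger_force: 30.0
```

Request:
{"op": "apply_moves", "data": {"commands": [[0, 0, 0, 0.001, 0.0001, 0, 35], [0, 0, 0, 0.002, 0.0003, 0, 35], [0, 0, 0, 0.003, 0.0004, 0, 35], [0, 0, 0, 0.003, 0.0004, 0, 35], [0, 0, 0, 0.003, 0.0004, 0, 35]]}}

```text
time: 16.95
tool_pos: [0.5229, 0.29, 0.0301]
ee_rot: [3.141, 0.001, -3.012]
wrist_force: [-1.4, -0.5, -10.1]
width: 0.0597
finger_force: 30.0
```

Request:
{"op": "apply_moves", "data": {"commands": [[0, 0, 0, 0.001, 0.0001, 0, 35], [0, 0, 0, 0.002, 0.0003, 0, 35], [0, 0, 0, 0.003, 0.0004, 0, 35], [0, 0, 0, 0.003, 0.0004, 0, 35], [0, 0, 0, 0.003, 0.0004, 0, 35]]}}

```text
time: 17.45
tool_pos: [0.5254, 0.2904, 0.0299]
ee_rot: [3.142, -0.001, -3.012]
wrist_force: [-2.3, 0.2, -8.2]
width: 0.0599
finger_force: 30.0
```

Request:
{"op": "apply_moves", "data": {"commands": [[0, 0, 0, 0.001, 0.0001, 0, 35], [0, 0, 0, 0.002, 0.0003, 0, 35], [0, 0, 0, 0.003, 0.0004, 0, 35], [0, 0, 0, 0.003, 0.0004, 0, 35], [0, 0, 0, 0.003, 0.0004, 0, 35]]}}

```text
time: 17.95
tool_pos: [0.5254, 0.2905, 0.0301]
ee_rot: [-3.141, -0.007, -3.013]
wrist_force: [-10.0, -2.3, -3.1]
width: 0.0597
finger_force: 30.0
```

```bash
python3 -c "
from fit import *
s=snap('scene','s6.png');
for i in range(3):
    o=get_obs();print(o['time'],np.round(o['tool_pos'],4),np.round(o['wrist_force'],2)); snapshot('top')
im=cv2.imread('pics/s6.png')[170:290,320:460];cv2.imwrite('pics/s6c.png',cv2.resize(im,None,fx=5,fy=5,interpolation=cv2.INTER_CUBIC))
"
```

```text
18.0 [0.5254 0.2905 0.0301] [-10.26  -0.26  -3.11]
18.05 [0.5254 0.2905 0.0301] [-11.09  -2.33  -2.73]
18.1 [0.5254 0.2905 0.0301] [-10.16  -2.07  -2.26]
```

View pics/s6c.png

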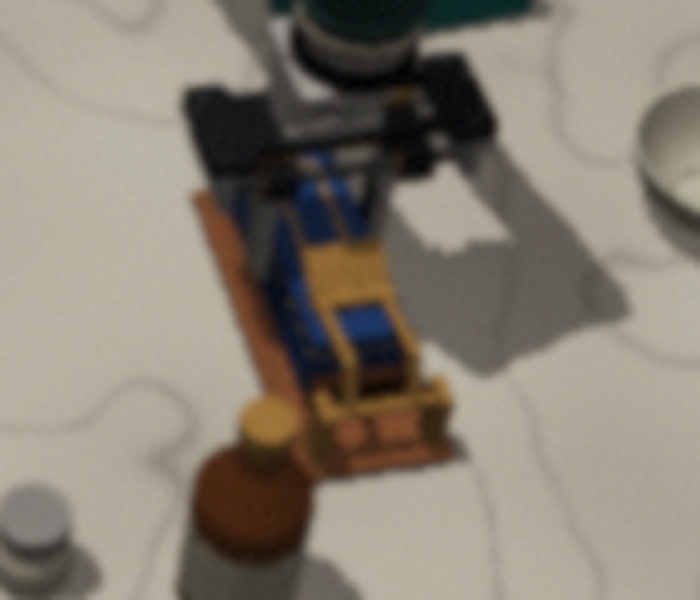

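The tin met the stop (10 N) and the arm rests on it. Ease off, set down, release and rise.

Request:
{"op": "apply_moves", "data": {"commands": [[0, 0, 0, -0.0015, -0.0002, -0.0005, 35], [0, 0, 0, -0.0025, -0.0003, -0.001, 35], [0, 0, 0, -0.0025, -0.0003, -0.0015, 35], [0, 0, 0, -0.0025, -0.0003, -0.0015, 35], [0, 0, 0, -0.0025, -0.0003, -0.0015, 35]]}}

```text
time: 18.65
tool_pos: [0.5254, 0.2905, 0.0293]
ee_rot: [3.141, -0.001, -3.012]
wrist_force: [-6.6, -0.7, -4.0]
width: 0.0598
finger_force: 30.0
```

Request:
{"op": "apply_moves", "data": {"commands": [[0, 0, 0, 0, 0, 0, 80], [0, 0, 0, 0, 0, 0, 80], [0, 0, 0, 0, 0, 0, 80], [0, 0, 0, 0, 0, 0, 80], [0, 0, 0, 0, 0, 0, 80]]}}

```text
time: 19.15
tool_pos: [0.5269, 0.2907, 0.0292]
ee_rot: [3.141, 0.002, -3.012]
wrist_force: [-0.3, -0.2, 0.9]
width: 0.0755
finger_force: 0.0
```

Request:
{"op": "apply_moves", "data": {"commands": [[0, 0, 0, 0, 0, 0.02, 80], [0, 0, 0, 0, 0, 0.05, 80], [0, 0, 0, 0, 0, 0.1, 80], [0, 0, 0, -0.04, -0.02, 0.13, 80], [0, 0, 0, -0.08, -0.04, 0.15, 80]]}}

```text
time: 19.65
tool_pos: [0.4494, 0.2518, 0.18]
ee_rot: [3.14, 0.004, -3.012]
wrist_force: [-0.6, 0.4, 0.2]
width: 0.0752
finger_force: 0.0
```

Request:
{"op": "apply_moves", "data": {"commands": [[0, 0, 0, -0.02, -0.04, 0, 80], [0, 0, 0, -0.04, -0.08, 0, 80], [0, 0, 0, -0.06, -0.12, 0, 80], [0, 0, 0, -0.08, -0.16, 0, 80], [0, 0, 0, -0.08, -0.16, 0, 80]]}}

```text
time: 20.15
tool_pos: [0.367, 0.0884, 0.1778]
ee_rot: [-3.14, 0.001, -3.018]
wrist_force: [-0.5, 0.6, 0.2]
width: 0.0753
finger_force: 0.0
```

```bash
cat > f7.py <<'E'
from fit import *
S={n:snap(n,n+'7.png') for n in('scene','top')}; o=get_obs(); print(o['time'],np.round(o['tool_pos'],3),np.round(o['wrist_force'],1))
a=cv2.imread('pics/scene7.png')[165:285,140:440]; b=cv2.imread('pics/top7.png')[130:240,160:430]
a=cv2.resize(a,(780,312),interpolation=cv2.INTER_CUBIC); b=cv2.resize(b,(640,261),interpolation=cv2.INTER_CUBIC); b=cv2.copyMakeBorder(b,0,0,0,140,0)
cv2.imwrite('pics/c7.png',np.vstack([a,b]))
for n in S:
    for r in masks_of(n,'tin_a'):
        for nm,p in(('tray',[.552,-.336,.21]),('board',[.53,.29,.13])):
            u=proj(S[n],[p[:2]+[.04]])[0]; ys,xs=np.nonzero(r['mask'])
            if np.hypot(xs.mean()-u[0],ys.mean()-u[1])<20: print(n,nm,round(r['score'],2),fit([(S[n],r['mask'].astype(np.float32))],p,.18,.06,.056 if nm=='tray' else .066))
E
python3 f7.py
```

```text
20.25 [0.369 0.091 0.178] [0.4 0.3 1.5]
scene board 0.88 (array([0.5225598 , 0.28907714, 0.09577374]), np.float64(0.3362930417060852))
scene tray 0.87 (array([ 0.55099388, -0.33802887,  0.20283739]), np.float64(0.04458373785018921))
top tray 0.95 (array([ 0.55353748, -0.33744115,  0.19717247]), np.float64(0.06170743703842163))
top board 0.69 (array([0.5313231 , 0.29253989, 0.11810298]), np.float64(0.19697290658950806))
```

View pics/c7.png

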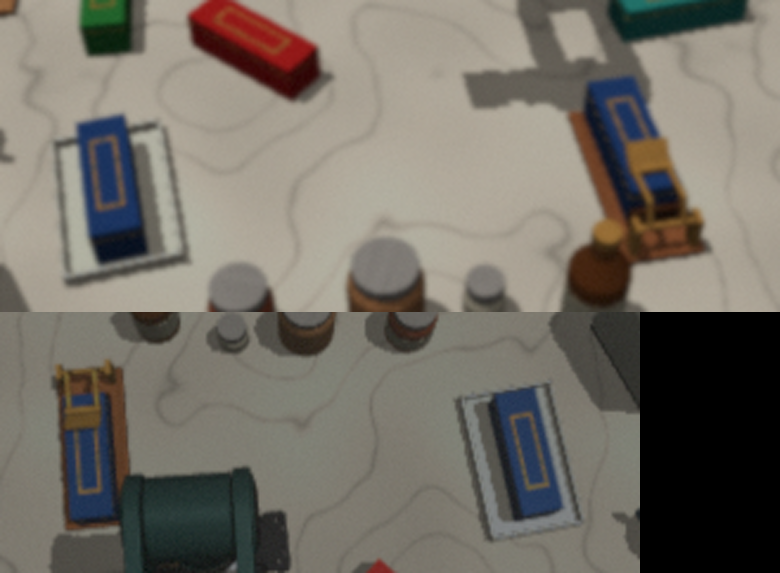

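Both tins are in place: the light one flat in the tray, the full one on the board under the keeper arm. The gripper is clear, so I'm handing in.

```bash
python3 -c "
from bench import *
print(close_job())"
```

```text
the job is handed in; nothing more can be done
None
```

The job is handed in. The full tin (about 7.4 N) was pushed until it met the board's stop, with the keeper arm resting on it. The nearly empty tin (about 3.4 N) lies flat in the refill tray. The run took about 20 s; I got no verdict back.

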